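Gauge the press block and hang it up

ROBOT

A 6-joint arm with a two-finger parallel gripper is mounted at the origin on the work surface. World frame = base frame: x ahead of the robot, y to its left, z up, the work surface at z = 0. Lengths are in m, angles in rad, forces in N, time in s.
With the tool pointing down it reaches from about 0.425 to 0.925 m from the base axis. Payload 12.5 kg.
Tool frame: the origin (TCP) lies on the centre line of the jaws, within the pads' length; the fingertips stand 19 mm ahead of it and the grasp point (between the pads) is the TCP; z points along the fingers, y is the line along which they close (so a half turn about z gives the same grasp; the last joint's range is limited). The gripper opens to 85 mm and grips with 20 to 120 N. Pads are 22 mm wide; open, the fingers measure 114 mm over their backs; the gripper's body (76 mm by 85 mm) begins 54 mm behind the grasp point. The pads swing forward as they close: fully open they stand 13 mm farther back than shut.
Start: joints at [1.214, 0.491, 1.559, -0, 1.092, -0.106], TCP at [0.155, 0.605, 0.25] pointing down, gripper open.
Joint ranges: [-3.1, 3.1], [-0.84, 2.19], [0.05, 2.79], [-1.13, 4.28], [0.06, 2.93], [-2.69, 2.69]. Speed limits (rad/s): [2.22, 2.22, 2.79, 3.14, 3.14, 3.14].

INTERFACE

Orientations are given as [roll, pitch, yaw] about the fixed x, y, z axes, in that order (R = Rz(yaw) Ry(pitch) Rx(roll)).
In Python, from workcell import manip gives the robot as it stands.
- The arm moves only by the tool move_arm, never from a script. Its argument "commands" is a list of rows, each a list of 5 numbers: the shift along the tool's x, y, z in m, then the turn about the tool's z in degrees, then the gripper command: -1 is shut, 1 is fully open, values between are in proportion. In form: [[dx, dy, dz, roll, fingers], ...]. A call has 1 to 12 rows; each row is the pose to reach, as a shift and turn from the pose commanded when the call began, along the tool's axes at that moment; what a row does not reach only later rows make up. A row lasts 1/8 s, in which the tool goes at most 62.5 mm and 10.7 degrees, less where a joint would pass 70% of its speed; a pose out of reach is approached as far as the arm can. A call with a gripper value outside its range is refused whole. The fingers move at their own pace and stop on an object; "squeeze" is the grip in N (left out, the last holds). Time passes only in rows, so rows that repeat a pose let the fingers close. It gives the time, the measured TCP pose, the force, the opening and the grip force at its end, in the units of the state.
- manip.read_state(): the state, without advancing time (a new reading comes with each control period).
- manip.camera(name): name is "scene" or "side" or "wrist"; returns the picture (400x640x3 uint8, red, green, blue); there is no depth.
- manip.get_calibration(name): a dict with "fov_y" (degrees; the focal length in pixels is half the picture's height over the tangent of half this angle, whatever the lens; pixels are square), "cx", "cy" (the principal point, pixels), "dist" ([k1, k2, p1, p2, k3] as OpenCV has them; the pictures are not rectified), "R" (3x3) and "t" (3): a world point X has camera coordinates R X + t. Camera axes: x right, y down, z forward; pixel columns grow to the right and rows downward; lengths in m; the calibration is good to about 2 mm. A picture is of the moment at which its call begins: read the wrist's pose just before it. get_calibration takes no time and is no camera call; for the wrist camera it gives the pose at the moment of the call.
- manip.job_done(): hands the job in; it is judged then, once.
The state is a dict: "t": time; "qpos": joint angles; "qd": joint speeds; "joint_torque": joint torques, N m; "tcp_pos": TCP position; "tcp_rot": TCP orientation; "force": force on the tool from outside, world axes, zero at the start; "ft_torque": the same for the moment, N m; "grip_width": finger opening in m; "gripper_force": force on a finger pad.
Only numpy, scipy, OpenCV 4.12 (cv2) and the standard library are available. Lean on these libraries where they do the work, as an engineer would, in place of code of your own. Each camera call takes 0.05 s, during which the arm holds its last target. There are 200 camera calls.

TASK

Check the green press block lying in the bench gauge: slide the gauge's jaw shut, gently, until the block is nipped between the fixed face and the orange sprung face and the spring is visibly pressed in, and hold it there for a moment. Then slide the jaw fully open again, and after that hang the block by its white handle on the steel hook so that it hangs free, at most rocking a little. Leave the tape gun, tape roll and headband where they are.

Things in the scene. Friction and masses are not known exactly. Their poses are not given: they have to be found in the camera images.
- press_block: Loose green block, 70 (x) x 130 (y) x 26 (z) mm, 0.18 kg, with a white arch handle: two uprights at its y ends carry a straight bar along y, 130 long, 12 thick (x), 14 high, underside 86 mm above the block's. The opening under the bar is 102 (y) x 60 mm high. Origin: centre of underside. Starts on the gauge's bed, length about along the gauge's y, touching neither face.
- handle_mid (a point): Centre of the handle's bar, 93 mm above the block's underside; axes as the block's. Hold the bar from above about 38 mm to one side of here, so that the hook can enter under its middle.
- gauge: Fixed aluminium bed of a bench slide gauge (large caliper), 96 (x) x 290 (y) x 12 (z) mm. Origin: centre of its underside, on the table. It measures along its y.
- anvil: Fixed steel face block at the gauge's +y end, 80 wide, 36 mm high above the bed. Origin: on the bed at the foot of the measuring face, which looks to the gauge's -y (120 mm from the gauge's origin). Axes as the gauge's.
- jaw (a joint): Travel of the blue sliding jaw in m: 0 = fully open (180 mm between the free sprung face and the anvil), growing as the jaw slides to the gauge's +y towards the anvil, at most 0.07. The 130 mm block just touches both faces at 0.050. Stiff slide, about 3 N of friction; stays where it is left.
- jaw_knob (a point): Grip point on the jaw's black square upright knob (24 x 24 mm, rising from 42 mm to 87 mm above the table), on its axis 72 mm above the table, 55 mm behind the free sprung face; axes as the gauge's; moves with the jaw. Grip it from above across the gauge's x.
- sprung_face: Orange face plate on the jaw's front, 56 wide, 22 high, 8 mm thick. Origin: middle of the face that meets the block, at bed level; axes as the gauge's. Carried on a spring, it can be pushed back 12 mm into the jaw: 1 N to start, 3.5 N at 5 mm, 7 N at 12 mm, then hard. 5 to 10 mm of spring travel is a good reading.
- hook: Fixed stand: wooden foot, dark 16 mm square upright (66 mm to +x of the origin, 170 mm high) and a level flat steel arm, 30 wide and 8 mm thick, from the upright towards the stand's -x at y = 0, its top 170 mm above the table, ending 60 mm to -x of the origin in an upturned red tip, top at 188 mm. Origin: on the table below the seat; z up.
- hook_seat (a point): On top of the hook's arm, midway between tip and upright, 170 mm above the table; axes as the stand's. A well-hung handle bar lies across the arm here, along the stand's y: the middle of the bar 7 mm above this point.
- tape_gun: Bystander: tape gun, blue frame with a cream roll and cream handle, 210 x 90 x 65 mm.
- tape_roll: Bystander: cream roll of tape, 100 mm across, 48 mm high.
- headband: Bystander: green printed headband hoop, 110 x 160 x 12 mm.

How it is judged:
By the outcome, as a careful person would: the job done as asked, in the order asked, and still so for the second after the job is handed in, with the robot touching nothing.
It also fails if it takes over 58 s, if anything falls off the work surface, if the arm or the gripper's body presses on something with over 40 N, if the wrist force passes 120 N, or if a joint passes its speed limit or range.

## Working session

There is one attempt and no reset: what is moved stays moved. The work goes in short steps, Python scripts to look and compute and a tool call to move; the robot and the scene stay as the last step left them, time stands still between calls to the robot, and variables do not carry over. Pictures are saved under pics/ and viewed, at most 10 in all, crops included, and the job is handed in when it is done.

Besides the shell and the picture viewer there is one more tool, called after "Request:" by a JSON object that holds its "name" and its "arguments". move_arm: Moves the arm, as the interface text tells. Its arguments: {"type":"object","properties":{"commands":{"type":"array","items":{"type":"array","items":{"type":"number"}}},"squeeze":{"type":"number"}},"required":["commands"]}

```bash
mkdir -p pics; ls; python3 - <<'E'
from workcell import manip
import cv2,numpy as np
s=manip.read_state();print({k:np.round(v,3).tolist() for k,v in s.items()})
for n in("scene","side","wrist"):
    c=manip.get_calibration(n);print(n,{k:np.round(v,4).tolist() for k,v in c.items()})
    im=manip.camera(n);cv2.imwrite(f"pics/{n}0.png",im[:,:,::-1])
E
```

```text
pics
{'t': 0.0, 'qpos': [1.214, 0.492, 1.559, 0.0, 1.092, -0.106], 'qd': [0.001, -0.001, -0.0, 0.001, -0.0, -0.001], 'joint_torque': [-0.001, -61.842, -26.16, -0.0, 0.004, -0.0], 'tcp_pos': [0.155, 0.605, 0.25], 'tcp_rot': [-3.14, -0.0, 2.891], 'force': [0.412, -0.337, 0.835], 'ft_torque': [0.048, 0.029, -0.023], 'gripper_force': 0.0, 'grip_width': 0.086}
scene {'fov_y': 47.1151, 'cx': 322.0094, 'cy': 204.2242, 'dist': [-0.0936, 0.0, 0.0, 0.0, 0.0], 'R': [[0.7778, 0.6285, 0.0014], [0.3818, -0.4706, -0.7955], [-0.4993, 0.6193, -0.606]], 't': [-0.4759, -0.1554, 1.6081]}
side {'fov_y': 49.2987, 'cx': 325.5424, 'cy': 195.832, 'dist': [0.0083, 0.0, 0.0, 0.0, 0.0], 'R': [[0.7832, -0.6217, 0.0109], [-0.4202, -0.5421, -0.7278], [0.4584, 0.5653, -0.6857]], 't': [-0.5128, 0.3703, 0.8397]}
wrist {'fov_y': 58.6474, 'cx': 320.245, 'cy': 196.326, 'dist': [-0.0034, 0.0, 0.0, 0.0, 0.0], 'R': [[0.2471, 0.969, -0.0012], [0.926, -0.2358, 0.295], [0.2855, -0.074, -0.9555]], 't': [-0.6247, -0.0401, 0.3801]}
```

View pics/scene0.png

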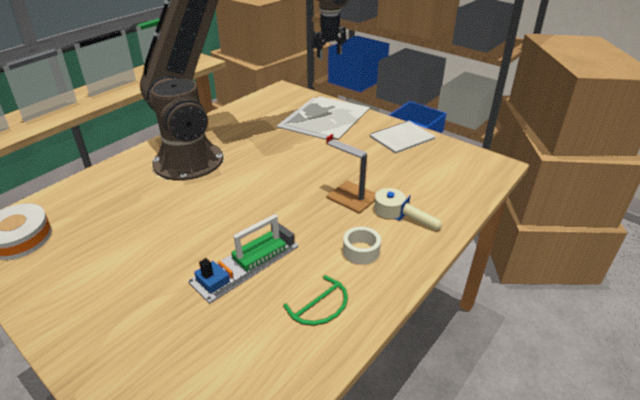

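View pics/side0.png

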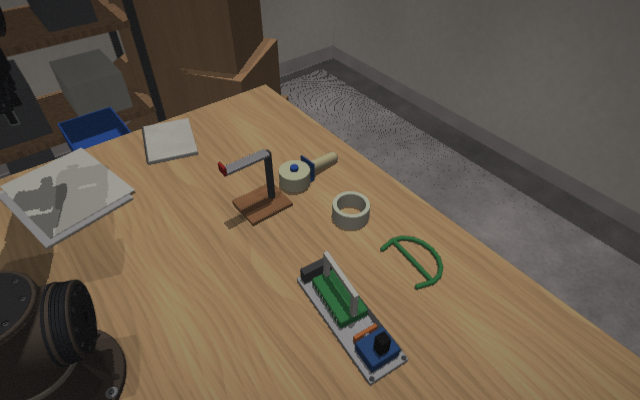

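The scene view shows the gauge with knob at about (207,268) and anvil at (287,238), and the hook tip at (330,138) with its post top at (364,155). In the side view the knob is at (382,342) and the hook tip at (222,169). Next I'll enlarge these regions for a precise fit.

```bash
python3 - <<'E'
import cv2,numpy as np
def crop(n,x0,y0,w,h,k):
    im=cv2.imread(f"pics/{n}0.png")[y0:y0+h,x0:x0+w]
    im=cv2.resize(im,None,fx=k,fy=k,interpolation=cv2.INTER_CUBIC)
    for i in range(0,w,10):
        cv2.line(im,(i*k,0),(i*k,6 if i%50 else 14),(0,0,255),1)
        if i%20==0: cv2.putText(im,str(x0+i),(i*k,18),0,.35,(0,0,255),1)
    for i in range(0,h,10):
        cv2.line(im,(0,i*k),(6,i*k),(0,0,255),1)
        if i%20==0: cv2.putText(im,str(y0+i),(8,i*k+4),0,.35,(0,0,255),1)
    return im
a=crop("scene",180,205,130,100,3);b=crop("side",290,245,130,145,4)
c=crop("scene",315,125,80,90,3);d=crop("side",205,140,100,90,3)
A=crop("scene",180,205,130,100,6)[:600,:780];cv2.imwrite("pics/z1.png",A)
cv2.imwrite("pics/z2.png",b[:580])
H=np.zeros((540,800,3),np.uint8)
c=crop("scene",320,125,70,90,5);d=crop("side",210,140,90,90,5)
H[:450,:350]=c;H[:450,350:800]=d;cv2.imwrite("pics/z3.png",H[:450])
E
```

```text
(no output)
```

View pics/z1.png

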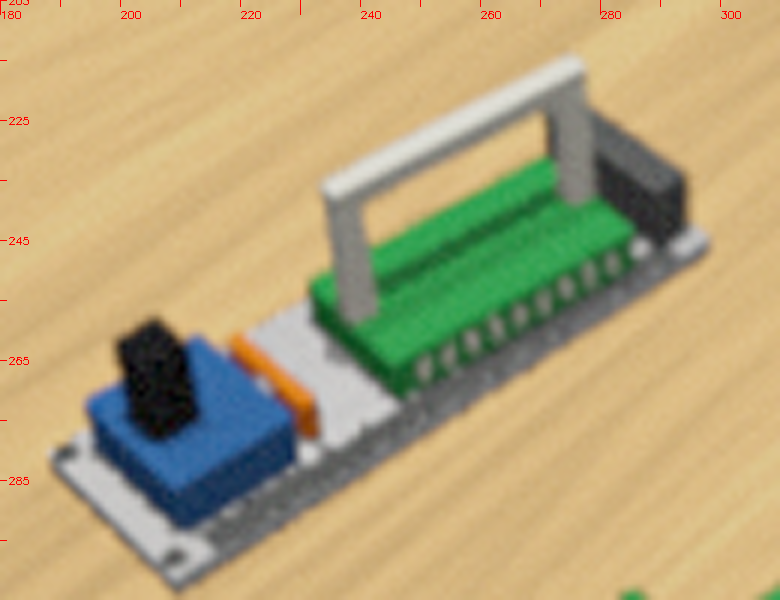

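View pics/z2.png

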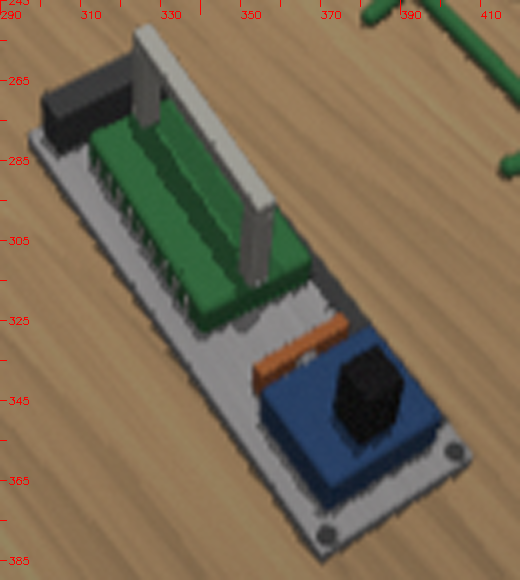

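View pics/z3.png

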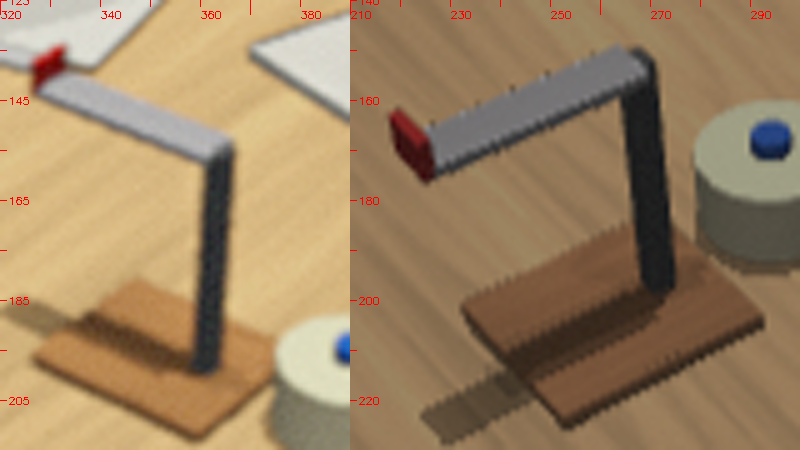

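The crops show these features:
- **Gauge:** bed corners in scene at (189,282), (210,301) and (298,245); in side at (297,279), (370,382) and (407,359).
- **Handle bar:** scene ends about (235,237) to (276,215).
- **Hook arm:** near edge in scene from (328,144) to (361,157).

I'll fit x, y and yaw for each body across both views.

```bash
cat > h.py <<'E'
import cv2,numpy as np
from workcell import manip
from scipy.optimize import least_squares
def proj(n,P,c=None):
    c=c or manip.get_calibration(n);f=200/np.tan(np.radians(c["fov_y"]/2))
    K=np.array([[f,0,c["cx"]],[0,f,c["cy"]],[0,0,1.]])
    return cv2.projectPoints(np.asarray(P,float).reshape(-1,1,3),cv2.Rodrigues(np.array(c["R"]))[0],np.array(c["t"],float),K,np.array(c["dist"]))[0][:,0]
def tf(p,L):
    L=np.asarray(L,float);c,s=np.cos(p[2]),np.sin(p[2])
    return np.c_[p[0]+c*L[:,0]-s*L[:,1],p[1]+s*L[:,0]+c*L[:,1],L[:,2]]
def fit(obs,guess):
    r=lambda p:np.concatenate([(proj(n,tf(p,[o[:3] for o in l]))-np.array([o[3:] for o in l])).ravel() for n,l in obs.items()])
    s=least_squares(r,guess,loss="soft_l1",x_scale=[.1,.1,1]);return s.x,r(s.x).reshape(-1,2)
E
cat > fit1.py <<'E'
from h import *
S=lambda x,y,z,u,v:(x,y,z,180+u/6,205+v/6)
D=lambda x,y,z,u,v:(x,y,z,290+u/4,245+v/4)
H=lambda x,y,z,u,v:(x,y,z,320+u/5,125+v/5)
G=lambda x,y,z,u,v:(x,y,z,210+(u-350)/5,140+v/5)
g={"scene":[S(-.048,-.145,.012,53,460),S(.048,-.145,.012,178,578),S(.048,.145,.012,708,240)],
"side":[D(-.048,-.145,.012,322,550),D(.048,-.145,.012,470,458),D(-.048,.145,.012,31,138)]}
b={"scene":[S(-.006,-.065,.112,322,183),S(.006,-.065,.112,338,198),S(-.006,.065,.112,570,55),S(.006,.065,.112,585,66),S(-.035,-.065,.038,312,285),S(.035,.065,.038,635,232)],
"side":[D(-.006,.065,.112,137,30),D(.006,.065,.112,152,25),D(-.006,-.065,.112,262,208),D(.006,-.065,.112,275,200),D(-.035,.065,.038,92,138),D(.035,-.065,.038,310,258)]}
h={"scene":[H(-.06,-.015,.188,33,68),H(-.06,.015,.188,66,46),H(-.06,-.015,.17,40,93),H(.058,-.015,.17,207,160)],
"side":[G(-.06,.015,.188,400,110),G(-.06,-.015,.188,433,152),G(-.06,-.015,.17,437,172),G(.058,-.015,.17,628,95)]}
for n,o,q in(("gauge",g,[.6,0,-.5]),("block",b,[.6,0,-.5]),("hook",h,[.6,.4,.2])):
    p,r=fit(o,q);print(n,p.round(4),np.degrees(p[2]).round(1));print(r.round(1).tolist())
    if n=="gauge":print("knob",tf(p,[[0,-.115,.072],[0,.12,.012]]).round(4))
E
python3 fit1.py
```

```text
gauge [ 0.539  -0.2286 -0.114 ] -6.5
[[-1.5, -1.9], [-1.0, -0.3], [0.7, -1.1], [0.4, 0.7], [1.9, -1.3], [-0.4, -2.0]]
knob [[ 0.5259 -0.3428  0.072 ]
 [ 0.5526 -0.1093  0.012 ]]
block [ 0.5477 -0.1866 -0.1652] -9.5
[[-1.2, -0.4], [-1.2, -0.4], [-0.2, -0.8], [0.1, -0.5], [-2.3, -1.4], [0.1, -1.2], [-0.2, -0.3], [0.8, -1.1], [0.1, 0.2], [2.0, -0.3], [-0.5, -1.6], [2.4, -0.5]]
hook [0.5492 0.1897 0.0498] 2.9
[[-0.1, -1.5], [-0.8, -1.0], [-1.5, -1.1], [-1.4, -2.4], [0.1, 0.1], [0.3, -2.2], [0.5, -0.4], [2.5, -4.7]]
```

Request:
{"name": "move_arm", "arguments": {"commands": [[-0.435, -0.307, -0.07, 82, 0.2], [-0.435, -0.307, -0.07, 82, 0.2], [-0.435, -0.307, -0.07, 82, 0.2], [-0.435, -0.307, -0.07, 82, 0.2], [-0.435, -0.307, -0.07, 82, 0.2], [-0.435, -0.307, -0.07, 82, 0.2], [-0.435, -0.307, -0.07, 82, 0.2], [-0.435, -0.307, -0.07, 82, 0.2], [-0.435, -0.307, -0.07, 82, 0.2], [-0.435, -0.307, -0.07, 82, 0.2], [-0.435, -0.307, -0.07, 82, 0.2]]}}

```text
t: 1.52
tcp_pos: [0.4998, 0.2004, 0.32]
tcp_rot: [-3.141, -0.0, 1.46]
force: [0.0, 1.2, -0.7]
grip_width: 0.0514
gripper_force: 0.0
```

```bash
cat > snap.py <<'E'
import sys,json
from h import *
n=sys.argv[1]
s=manip.read_state();c=manip.get_calibration("wrist");im=manip.camera("wrist")
json.dump({k:np.asarray(v).tolist() for k,v in c.items()},open(f"pics/{n}.json","w"))
cv2.imwrite(f"pics/{n}.png",im[:,:,::-1])
print(s["t"],np.round(s["tcp_pos"],4),np.round(s["tcp_rot"],3))
E
python3 snap.py w1
```

```text
1.525 [0.4998 0.2004 0.32  ] [-3.141 -0.     1.46 ]
```

View pics/w1.png

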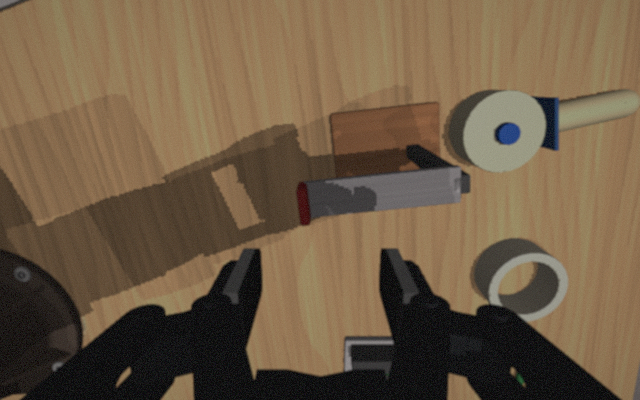

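The wrist view shows the hook arm from the red tip at (299–312, 183–224) to its right end at about (462,186). Its edges run (312,181)–(447,168) and (312,217)–(461,203).

```bash
cat >> h.py <<'E'
import json
def back(n,px,z):
    c=json.load(open(f"pics/{n}.json"));f=200/np.tan(np.radians(c["fov_y"]/2))
    K=np.array([[f,0,c["cx"]],[0,f,c["cy"]],[0,0,1.]]);R=np.array(c["R"]);o=-R.T@np.array(c["t"])
    u=cv2.undistortPoints(np.array(px,float).reshape(-1,1,2),K,np.array(c["dist"]))[:,0]
    d=np.c_[u,np.ones(len(u))]@R;return o+d*((z-o[2])/d[:,2])[:,None]
E
python3 - <<'E'
from h import *
a=back("w1",[[312,181],[447,168],[312,217],[455,203],[462,186],[447,168],[461,203]],.17)
print(a.round(4));print(back("w1",[[299,184],[303,224],[310,182],[313,218]],.188).round(4))
d=a[1]-a[0];e=a[3]-a[2];print(np.degrees(np.arctan2(d[1],d[0])),np.degrees(np.arctan2(e[1],e[0])))
E
```

```text
[[0.4945 0.2043 0.17  ]
 [0.6014 0.2032 0.17  ]
 [0.4909 0.174  0.17  ]
 [0.6077 0.1733 0.17  ]
 [0.6132 0.1871 0.17  ]
 [0.6014 0.2032 0.17  ]
 [0.6125 0.1727 0.17  ]]
[[0.4855 0.2077 0.188 ]
 [0.4845 0.1757 0.188 ]
 [0.4938 0.2084 0.188 ]
 [0.4928 0.1797 0.188 ]]
-0.6175303459405131 -0.34243935206226966
```

The hook seat comes out at about (0.547, 0.189) with yaw near 0, and the 30 mm arm width checks out. Next is a view of the gauge.

Request:
{"name": "move_arm", "arguments": {"commands": [[-0.413, 0.086, 0.03, 0, 0.2], [-0.413, 0.086, 0.03, 0, 0.2], [-0.413, 0.086, 0.03, 0, 0.2], [-0.413, 0.086, 0.03, 0, 0.2], [-0.413, 0.086, 0.03, 0, 0.2], [-0.413, 0.086, 0.03, 0, 0.2], [-0.413, 0.086, 0.03, 0, 0.2], [-0.413, 0.086, 0.03, 0, 0.2], [-0.413, 0.086, 0.03, 0, 0.2]]}}

```text
t: 2.7
tcp_pos: [0.5399, -0.2185, 0.2901]
tcp_rot: [-3.141, -0.001, 1.461]
force: [-0.0, -0.2, 0.7]
grip_width: 0.0516
gripper_force: 0.0
```

```bash
python3 snap.py w2
```

```text
2.7 [ 0.5399 -0.2185  0.2901] [-3.141e+00 -1.000e-03  1.461e+00]
```

View pics/w2.png

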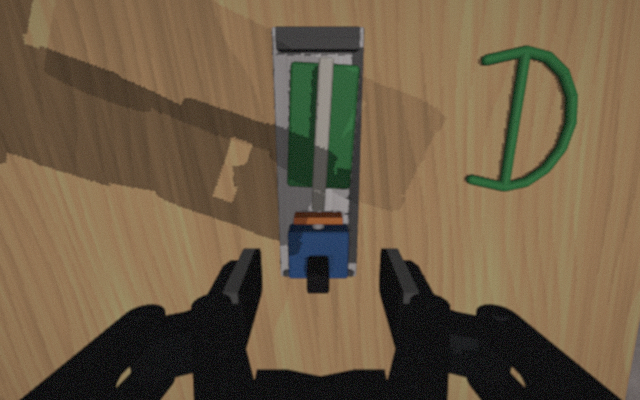

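The wrist view shows the knob's top bottom edge at (307–329, 292). The bar top runs from (326,57) to (318,213), the orange face is at row 213, and the anvil's front top edge is at row ~51.

```bash
python3 - <<'E'
from h import *
k=back("w2",[[307,292],[329,292]],.087);print("knob back",k.round(4))
b=back("w2",[[318,57],[334,57],[312,212],[325,212]],.112);print("bar",b.round(4))
m=b.mean(0);d=b[:2].mean(0)-b[2:].mean(0);print(m.round(4),np.linalg.norm(d),np.degrees(np.arctan2(-d[0],d[1])))
print("bed",back("w2",[[275,60],[283,265],[362,60],[356,265]],.012).round(4))
print("anvil",back("w2",[[277,51],[360,50]],.048).round(4)); print("sprung top",back("w2",[[294,213],[343,213]],.034).round(4))
E
```

```text
knob back [[ 0.5127 -0.3473  0.087 ]
 [ 0.5357 -0.3498  0.087 ]]
bar [[ 0.5497 -0.1213  0.112 ]
 [ 0.5623 -0.1227  0.112 ]
 [ 0.5298 -0.2505  0.112 ]
 [ 0.5415 -0.2517  0.112 ]]
[ 0.5458 -0.1865  0.112 ] 0.1307267003395238 -8.943262818726376
bed [[ 0.5042 -0.1118  0.012 ]
 [ 0.479  -0.3521  0.012 ]
 [ 0.5958 -0.1219  0.012 ]
 [ 0.5703 -0.362   0.012 ]]
anvil [[ 0.5113 -0.1069  0.048 ]
 [ 0.5904 -0.1147  0.048 ]]
sprung top [[ 0.5044 -0.2769  0.034 ]
 [ 0.5597 -0.283   0.034 ]]
```

Request:
{"name": "move_arm", "arguments": {"commands": [[-0.06, -0.001, 0.05, 0, 0.2], [-0.12, -0.001, 0.1, 0, 0.2], [-0.12, -0.001, 0.16, 0, 0.2], [-0.12, -0.001, 0.2, 0, 0.2], [-0.12, -0.001, 0.218, 0, 0.2], [-0.12, -0.001, 0.218, 0, 0.2], [-0.12, -0.001, 0.218, 0, -1], [-0.12, -0.001, 0.218, 0, -1], [-0.12, -0.001, 0.218, 0, -1], [-0.12, -0.001, 0.218, 0, -1], [-0.12, -0.001, 0.218, 0, -1]], "squeeze": 40}}

```text
t: 4.12
tcp_pos: [0.5239, -0.3384, 0.075]
tcp_rot: [-3.139, -0.0, 1.46]
force: [-17.5, 3.5, 15.3]
grip_width: 0.0233
gripper_force: 40.1
```

Request:
{"name": "move_arm", "arguments": {"commands": [[0, -0.002, -0.004, 0, -1], [0, -0.002, -0.004, 0, -1], [0.01, -0.002, -0.004, 0, -1], [0.02, -0.002, -0.004, 0, -1], [0.03, -0.002, -0.004, 0, -1], [0.035, -0.002, -0.004, 0, -1], [0.035, -0.002, -0.004, 0, -1]]}}

```text
t: 5.0
tcp_pos: [0.5275, -0.3028, 0.0754]
tcp_rot: [-3.141, -0.001, 1.46]
force: [8.0, 1.8, -27.7]
grip_width: 0.0233
gripper_force: 47.0
```

```bash
python3 snap.py w3
```

```text
5.0 [ 0.5275 -0.3028  0.0754] [-3.141e+00 -1.000e-03  1.460e+00]
```

View pics/w3.png

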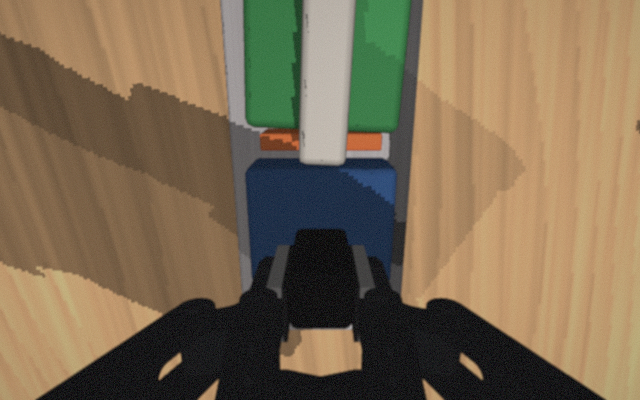

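The view shows the orange face (row ~131) almost at the block's end (row ~128). I'll relieve the vertical and side load, then close in small steps while watching the force.

Request:
{"name": "move_arm", "arguments": {"commands": [[0, 0.0006, 0.0025, 0, -1], [0.002, 0.0006, 0.0025, 0, -1], [0.004, 0.0006, 0.0025, 0, -1], [0.004, 0.0006, 0.0025, 0, -1]]}}

```text
t: 5.55
tcp_pos: [0.5279, -0.3001, 0.0752]
tcp_rot: [-3.141, 0.0, 1.46]
force: [-5.8, -1.6, -1.6]
grip_width: 0.0232
gripper_force: 50.7
```

Request:
{"name": "move_arm", "arguments": {"commands": [[0.002, 0, 0, 0, -1], [0.004, 0, 0, 0, -1], [0.004, 0, 0, 0, -1]]}}

```text
t: 5.92
tcp_pos: [0.5284, -0.2962, 0.0752]
tcp_rot: [-3.141, 0.001, 1.46]
force: [-6.1, -1.4, -2.0]
grip_width: 0.0232
gripper_force: 50.7
```

Request:
{"name": "move_arm", "arguments": {"commands": [[0.002, 0, 0, 0, -1], [0.003, 0, 0, 0, -1], [0.003, 0, 0, 0, -1]]}}

```text
t: 6.3
tcp_pos: [0.5287, -0.2933, 0.0752]
tcp_rot: [-3.141, 0.001, 1.46]
force: [-6.5, -1.9, -1.9]
grip_width: 0.0235
gripper_force: 50.7
```

Request:
{"name": "move_arm", "arguments": {"commands": [[0.002, 0, 0, 0, -1], [0.003, 0, 0, 0, -1], [0.003, 0, 0, 0, -1]]}}

```text
t: 6.68
tcp_pos: [0.529, -0.2905, 0.0752]
tcp_rot: [-3.141, 0.001, 1.46]
force: [-6.7, -3.4, -2.8]
grip_width: 0.0231
gripper_force: 50.6
```

Request:
{"name": "move_arm", "arguments": {"commands": [[0.002, 0, 0, 0, -1], [0.003, 0, 0, 0, -1], [0.003, 0, 0, 0, -1]]}}

```text
t: 7.05
tcp_pos: [0.5293, -0.2877, 0.0752]
tcp_rot: [-3.141, 0.001, 1.46]
force: [-6.8, -4.9, -1.7]
grip_width: 0.023
gripper_force: 50.6
```

```bash
python3 snap.py w4; python3 - <<'E'
import cv2
a=cv2.imread("pics/w4.png");b=cv2.imread("pics/w3.png")
cv2.imwrite("pics/w4c.png",cv2.resize(cv2.hconcat([b[60:260,220:420],a[60:260,220:420]]),None,fx=2,fy=2,interpolation=2))
E
```

```text
7.05 [ 0.5293 -0.2877  0.0752] [-3.141e+00  1.000e-03  1.460e+00]
```

View pics/w4c.png

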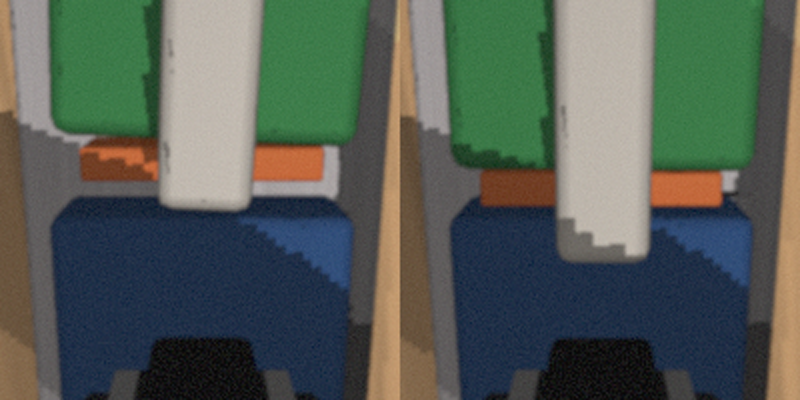

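The right half shows the orange face pressed back about 13 px (≈5–6 mm) against the jaw, with the block flush to it. I'll press 2 mm more and hold.

Request:
{"name": "move_arm", "arguments": {"commands": [[0.001, 0, 0, 0, -1], [0.002, 0, 0, 0, -1], [0.002, 0, 0, 0, -1], [0.002, 0, 0, 0, -1], [0.002, 0, 0, 0, -1], [0.002, 0, 0, 0, -1], [0.002, 0, 0, 0, -1], [0.002, 0, 0, 0, -1], [0.002, 0, 0, 0, -1], [0.002, 0, 0, 0, -1], [0.002, 0, 0, 0, -1], [0.002, 0, 0, 0, -1]]}}

```text
t: 8.6
tcp_pos: [0.5295, -0.2858, 0.0752]
tcp_rot: [-3.141, 0.001, 1.46]
force: [-7.7, -5.9, -1.7]
grip_width: 0.0235
gripper_force: 50.6
```

```bash
python3 snap.py w5; python3 - <<'E'
import cv2,numpy as np
for n in("w3","w4","w5"):
    h=cv2.cvtColor(cv2.imread(f"pics/{n}.png"),cv2.COLOR_BGR2HSV)[100:200,350:378]
    m=((h[...,0]>4)&(h[...,0]<14)&(h[...,1]>170)).mean(1)>.6;r=np.where(m)[0]+100;print(n,r.min(),r.max())
E
```

```text
8.6 [ 0.5295 -0.2858  0.0752] [-3.141e+00  1.000e-03  1.460e+00]
w3 133 148
w4 146 161
w5 150 164
```

Compression reads about 7.5 mm and has been held for over 1 s. Now opening the jaw.

Request:
{"name": "move_arm", "arguments": {"commands": [[-0.01, -0.0005, 0, 0, -1], [-0.02, -0.0005, 0, 0, -1], [-0.03, -0.0005, 0, 0, -1], [-0.04, -0.0005, 0, 0, -1], [-0.05, -0.0005, 0, 0, -1], [-0.054, -0.0005, 0, 0, -1], [-0.056, -0.0005, 0, 0, -1], [-0.056, -0.0005, 0, 0, -1]]}}

```text
t: 9.65
tcp_pos: [0.5234, -0.3415, 0.0752]
tcp_rot: [3.141, 0.001, 1.46]
force: [-5.7, 1.1, 5.2]
grip_width: 0.0228
gripper_force: 51.6
```

Request:
{"name": "move_arm", "arguments": {"commands": [[-0.001, 0, 0, 0, -1], [-0.0015, 0, 0, 0, -1], [-0.0015, 0, 0, 0, -1]]}}

```text
t: 10.02
tcp_pos: [0.5232, -0.3426, 0.0752]
tcp_rot: [3.141, 0.0, 1.46]
force: [-4.8, 3.0, 4.8]
grip_width: 0.0231
gripper_force: 51.7
```

Request:
{"name": "move_arm", "arguments": {"commands": [[-0.001, 0, 0, 0, -1], [-0.001, 0, 0, 0, -1], [-0.001, 0, 0, 0, -1]]}}

```text
t: 10.4
tcp_pos: [0.5232, -0.3428, 0.0751]
tcp_rot: [-3.142, -0.001, 1.46]
force: [-3.6, 7.6, 7.0]
grip_width: 0.0233
gripper_force: 51.9
```

The jaw is at its stop: position held at −0.3428 while the force rose, after 57 mm of travel. Release, lift and look at the block.

Request:
{"name": "move_arm", "arguments": {"commands": [[0, 0, 0, 0, 0.2], [0, 0, 0, 0, 0.2], [0, 0, 0, 0, 0.2], [0, 0, 0, 0, 0.2], [0, 0, -0.06, 0, 0.2], [0, 0, -0.12, 0, 0.2], [0.05, 0, -0.15, 0, 0], [0.1, 0, -0.17, 0, 0], [0.1, 0, -0.17, 0, 0], [0.1, 0, -0.17, 0, 0]]}}

```text
t: 11.65
tcp_pos: [0.5344, -0.244, 0.2437]
tcp_rot: [3.141, 0.0, 1.46]
force: [0.0, -1.1, 0.4]
grip_width: 0.0426
gripper_force: 0.0
```

```bash
python3 snap.py w6
```

```text
11.65 [ 0.5344 -0.244   0.2437] [3.141 0.    1.46 ]
```

View pics/w6.png

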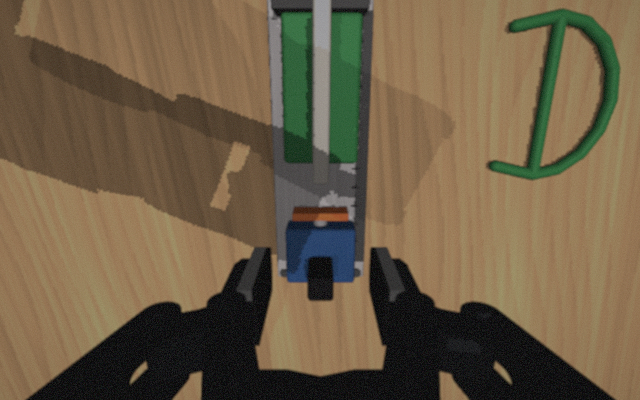

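The view shows the jaw open and the block against the anvil. The bar's near end is at (314–328, 183) and its edges reach (314–331, 20).

```bash
python3 - <<'E'
from h import *
b=back("w6",[[314,20],[331,20],[314,183],[328.5,183]],.112);print(b.round(4))
d=b[:2].mean(0)-b[2:].mean(0);y=np.arctan2(-d[0],d[1]);print(np.degrees(y))
u=d/np.linalg.norm(d);e=b[2:].mean(0)
mid=e+.065*u;g=e+.027*u;print("mid",mid.round(4),"grasp",g.round(4))
s=manip.read_state();p=s["tcp_pos"];Y=s["tcp_rot"][2]
dw=g-p;print("dx,dy",dw[0]*np.cos(Y)+dw[1]*np.sin(Y),dw[0]*np.sin(Y)-dw[1]*np.cos(Y),"roll",np.degrees(Y-(np.pi/2+y)))
E
```

```text
[[ 0.544  -0.1276  0.112 ]
 [ 0.5551 -0.1288  0.112 ]
 [ 0.5314 -0.2371  0.112 ]
 [ 0.5422 -0.2383  0.112 ]]
-6.655025496796585
mid [ 0.5443 -0.1732  0.112 ] grasp [ 0.5399 -0.2109  0.112 ]
dx,dy 0.033996672559700666 0.0019427776450520206 roll 0.2691843737405695
```

Request:
{"name": "move_arm", "arguments": {"commands": [[0.034, 0.002, 0.05, 0, 0], [0.034, 0.002, 0.1, 0, 0], [0.034, 0.002, 0.13, 0, 0], [0.034, 0.002, 0.138, 0, 0], [0.034, 0.002, 0.138, 0, 0], [0.034, 0.002, 0.138, 0, -1], [0.034, 0.002, 0.138, 0, -1], [0.034, 0.002, 0.138, 0, -1], [0.034, 0.002, 0.138, 0, -1], [0.034, 0.002, 0.138, 0, -1], [0.034, 0.002, 0.138, 0, -1]], "squeeze": 80}}

```text
t: 13.08
tcp_pos: [0.5404, -0.2106, 0.1067]
tcp_rot: [3.14, 0.001, 1.46]
force: [-1.4, -1.1, 6.7]
grip_width: 0.0107
gripper_force: 79.9
```

Request:
{"name": "move_arm", "arguments": {"commands": [[-0.002, 0, -0.01, 0, -1], [-0.004, 0, -0.03, 0, -1], [-0.004, 0, -0.06, 0, -1], [-0.004, 0, -0.09, 0, -1], [-0.004, 0, -0.104, 0, -1], [-0.004, 0, -0.104, 0, -1]]}}

```text
t: 13.82
tcp_pos: [0.5397, -0.2143, 0.2104]
tcp_rot: [3.14, 0.0, 1.46]
force: [0.8, -0.4, -1.6]
grip_width: 0.0105
gripper_force: 78.7
```

Request:
{"name": "move_arm", "arguments": {"commands": [[0.02, -0.01, 0, -1, -1], [0.05, -0.03, 0, -2, -1], [0.09, -0.05, 0, -4, -1], [0.13, -0.07, 0, -6, -1], [0.17, -0.09, 0, -6, -1], [0.21, -0.11, 0, -6, -1], [0.25, -0.13, 0, -6, -1], [0.29, -0.146, 0, -6, -1], [0.32, -0.146, 0, -6, -1], [0.34, -0.146, 0, -6, -1], [0.352, -0.146, 0, -6, -1], [0.352, -0.146, 0, -6, -1]]}}

```text
t: 15.32
tcp_pos: [0.433, 0.1521, 0.2093]
tcp_rot: [-3.14, 0.0, 1.566]
force: [-0.2, -0.5, -2.0]
grip_width: 0.0106
gripper_force: 78.7
```

```bash
python3 snap.py w7; python3 - <<'E'
from h import *
im=cv2.imread("pics/w7.png");c=manip.camera("side")[:,:,::-1]
cv2.imwrite("pics/w7c.png",np.vstack([cv2.resize(im,(480,300)),cv2.resize(c[100:250,130:370],(480,300))]))
E
```

```text
15.325 [0.433  0.1521 0.2093] [-3.14   0.     1.566]
```

View pics/w7c.png

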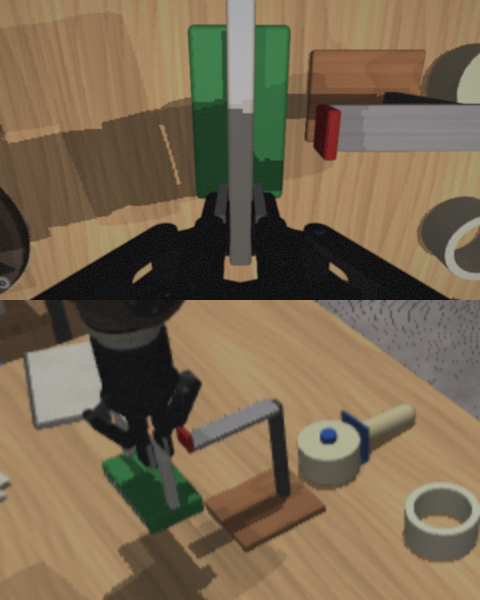

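The composite shows the block held level left of the hook. The red tip's top is at about (420,144)–(429,211) in full wrist pixels and the block's near corners at about (260,260) and (376,260). That composite was my eleventh viewed picture, one over the limit of ten, because I miscounted. I'll view no more and work from numbers.

```bash
python3 - <<'E'
from h import *
print("tip",back("w7",[[420,144],[429,211]],.188).round(4))
print("arm edges near tip",back("w7",[[450,141],[450,202],[630,139],[630,201]],.17).round(4))
# block pose prediction: mid = tcp + .038 tool x
c=json.load(open("pics/w7.json"));s=manip.read_state();p=s["tcp_pos"];Y=s["tcp_rot"][2]-np.pi/2
for dz in(-.094,):
    L=[[-.035,-.065,dz+.026],[.035,-.065,dz+.026],[-.035,.065,dz+.026],[.035,.065,dz+.026],[-.006,-.065,.006],[.006,-.065,.006]]
    L=np.array(L)+[0,.038,p[2]];print(proj("w",tf([p[0],p[1],Y],L),c).round(0).tolist())
E
```

```text
tip [[0.475  0.2047 0.188 ]
 [0.4812 0.1756 0.188 ]]
arm edges near tip [[0.4937 0.2032 0.17  ]
 [0.4968 0.1737 0.17  ]
 [0.5764 0.2039 0.17  ]
 [0.5839 0.1739 0.17  ]]
[[261.0, 265.0], [377.0, 266.0], [249.0, 29.0], [390.0, 29.0], [303.0, 354.0], [333.0, 354.0]]
```

Request:
{"name": "move_arm", "arguments": {"commands": [[0, 0.02, 0, 0, -1], [0, 0.04, 0, 0, -1], [0, 0.06, 0, 0, -1], [0, 0.08, 0, 0, -1], [0, 0.1, 0, 0, -1], [0, 0.112, 0, 0, -1], [0, 0.112, 0, 0, -1], [0, 0.112, 0, 0, -1]]}}

```text
t: 16.42
tcp_pos: [0.545, 0.1508, 0.2097]
tcp_rot: [-3.141, -0.0, 1.564]
force: [-1.0, -0.3, -1.4]
grip_width: 0.0106
gripper_force: 78.7
```

Request:
{"name": "move_arm", "arguments": {"commands": [[0, 0, 0.01, 0, -1], [0, 0, 0.02, 0, -1], [0, 0, 0.026, 0, -1], [0, 0, 0.028, 0, -1], [0, 0, 0.028, 0, -1]]}}

```text
t: 17.05
tcp_pos: [0.5456, 0.151, 0.1817]
tcp_rot: [-3.141, -0.0, 1.564]
force: [0.6, -0.2, -1.7]
grip_width: 0.0107
gripper_force: 78.7
```

Request:
{"name": "move_arm", "arguments": {"commands": [[0, 0, 0.001, 0, -1], [0, 0, 0.002, 0, -1], [0, 0, 0.002, 0, -1]]}}

```text
t: 17.42
tcp_pos: [0.5456, 0.151, 0.1798]
tcp_rot: [3.141, -0.0, 1.564]
force: [-0.5, -0.2, -1.5]
grip_width: 0.0106
gripper_force: 78.7
```

Request:
{"name": "move_arm", "arguments": {"commands": [[0, 0, 0.001, 0, -1], [0, 0, 0.001, 0, -1]]}}

```text
t: 17.68
tcp_pos: [0.5456, 0.151, 0.1787]
tcp_rot: [-3.142, -0.0, 1.564]
force: [-0.2, 0.1, -1.5]
grip_width: 0.0102
gripper_force: 78.7
```

Request:
{"name": "move_arm", "arguments": {"commands": [[0, 0, 0.001, 0, -1], [0, 0, 0.001, 0, -1]]}}

```text
t: 17.92
tcp_pos: [0.5457, 0.151, 0.1783]
tcp_rot: [3.141, -0.0, 1.564]
force: [-2.0, -1.0, 4.6]
grip_width: 0.0104
gripper_force: 79.7
```

Request:
{"name": "move_arm", "arguments": {"commands": [[0, 0, 0.001, 0, -1], [0, 0, 0.001, 0, -1]]}}

```text
t: 18.18
tcp_pos: [0.5458, 0.1509, 0.178]
tcp_rot: [3.14, -0.0, 1.564]
force: [-4.5, -2.0, 13.1]
grip_width: 0.0105
gripper_force: 80.9
```

Contact is at the predicted height. Ease off and release slowly.

Request:
{"name": "move_arm", "arguments": {"commands": [[0, 0, -0.0015, 0, -1], [0, 0, -0.0015, 0, -1], [0, 0, -0.0015, 0, -0.75], [0, 0, -0.0015, 0, -0.7], [0, 0, -0.0015, 0, -0.6], [0, 0, -0.0015, 0, -0.4], [0, 0, -0.0015, 0, -0.2], [0, 0, -0.0015, 0, 0], [0, 0, -0.0015, 0, 0], [0, 0, -0.0015, 0, 0]], "squeeze": 20}}

```text
t: 19.42
tcp_pos: [0.5456, 0.151, 0.1783]
tcp_rot: [3.142, -0.0, 1.564]
force: [0.6, 0.0, 0.1]
grip_width: 0.0427
gripper_force: 0.0
```

Request:
{"name": "move_arm", "arguments": {"commands": [[0, 0, -0.01, 0, 0], [0, 0, -0.03, 0, 0], [0, 0, -0.06, 0, 0], [0, 0, -0.1, 0, 0], [-0.05, 0, -0.12, 0, 0], [-0.1, 0, -0.13, 0, 0], [-0.1, 0, -0.13, 0, 0], [-0.1, 0, -0.13, 0, 0]]}}

```text
t: 20.42
tcp_pos: [0.5449, 0.0512, 0.3086]
tcp_rot: [3.141, -0.0, 1.564]
force: [0.5, 0.2, -0.7]
grip_width: 0.0427
gripper_force: 0.0
```

```bash
cat > chk.py <<'E'
from h import *
# compare side/scene images with the predicted hung block: green mask centroid vs projected block box
for n in("side","scene"):
    im=manip.camera(n);h=cv2.cvtColor(im,cv2.COLOR_RGB2HSV)
    P=np.array([[x,y,z] for x in(-.035,.035) for y in(-.065,.065) for z in(.084,.110)])
    q=cv2.convexHull(proj(n,tf([.545,.189,0],P)).astype(np.float32));w=cv2.boundingRect(q)
    m=((h[...,0]>40)&(h[...,0]<85)&(h[...,1]>110)).astype(np.uint8)
    x,y,W,H=w;sub=np.zeros_like(m);sub[y-15:y+H+15,x-15:x+W+15]=1;m*=sub
    print(n,"pred",w,"green",cv2.boundingRect(m),int(m.sum()),"hull",cv2.contourArea(q))
s=manip.read_state();print(s["t"],np.round(s["tcp_pos"],3))
E
python3 chk.py
```

```text
side pred (222, 161, 52, 46) green (227, 167, 46, 38) 775 hull 1260.2543890186353
scene pred (321, 151, 45, 34) green (324, 154, 37, 30) 509 hull 846.9808481491636
20.525 [0.545 0.052 0.308]
```

Request:
{"name": "move_arm", "arguments": {"commands": [[0, 0, 0, 0, 0], [0, 0, 0, 0, 0], [0, 0, 0, 0, 0], [0, 0, 0, 0, 0], [0, 0, 0, 0, 0], [0, 0, 0, 0, 0], [0, 0, 0, 0, 0], [0, 0, 0, 0, 0], [0, 0, 0, 0, 0], [0, 0, 0, 0, 0], [0, 0, 0, 0, 0], [0, 0, 0, 0, 0]]}}

```text
t: 22.02
tcp_pos: [0.545, 0.051, 0.3083]
tcp_rot: [3.142, -0.0, 1.564]
force: [-0.6, 0.2, 0.4]
grip_width: 0.0424
gripper_force: 0.0
```

```bash
python3 chk.py; python3 chk.py; python3 -c "
from workcell import manip
print(manip.job_done())"
```

```text
side pred (222, 161, 52, 46) green (225, 167, 48, 38) 780 hull 1260.2543890186353
scene pred (321, 151, 45, 34) green (324, 154, 37, 30) 513 hull 846.9808481491636
22.125 [0.545 0.051 0.308]
side pred (222, 161, 52, 46) green (227, 167, 46, 38) 778 hull 1260.2543890186353
scene pred (321, 151, 45, 34) green (324, 154, 37, 30) 511 hull 846.9808481491636
22.225 [0.545 0.051 0.308]
the job is handed in; nothing more can be done
None
```

Job handed in at about 22 s: the block was nipped with about 7.5 mm of spring travel and held for over 1 s, the jaw was slid back to its open stop, and the block now hangs on the hook, steady in the last camera checks; I viewed 11 pictures, one over the limit of 10.

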